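# Open the fan filter of the microscope's light source

## Robot

A 7-joint arm with a two-finger parallel gripper is mounted at the origin on the work surface. World frame = base frame: x ahead of the robot, y to its left, z up, the work surface at z = 0. Lengths are in m, angles in degrees, forces in N, time in s.
With the tool pointing down it reaches from about 0.425 to 0.875 m from the base axis. Payload 4.7 kg.
Tool frame: the origin (TCP) lies at the very end of the fingers, on their centre line; the grasp point (between the pads) lies 19 mm behind it; z points along the fingers, y is the direction in which the jaws open and shut (so a half turn about z gives the same grasp; the last joint's range is limited). The gripper opens to 85 mm and grips with 20 to 120 N. Pads are 22 mm wide; open, the fingers measure 114 mm over their backs; the gripper's body (76 mm by 85 mm) begins 54 mm behind the grasp point. The pads swing forward as they close: fully open they stand 13 mm farther back than shut.
Start: joints at [-69.036, 18.392, -4.016, 83.108, 1.295, 78.541, -3.26], TCP at [0.224, 0.61, 0.231] pointing down, gripper open.
Joint ranges: [-163.93, 163.93], [-17.29, 119.83], [-79.2, 71.16], [3.27, 140.29], [-89.18, 269.18], [5.43, 117.66], [-154.24, 154.24]. Speed limits (degrees/s): [147.25, 147.25, 180, 180, 180, 180, 180].

## Interface

Orientations are given as a 3x3 rotation matrix whose columns are the frame's x, y, z axes.
In Python, from rig import sensors, get_image, camera_info, r gives the robot as it stands.
- The arm moves only by the tool servo_tool, never from a script. Its argument "plan" is text: rows parted by semicolons, each of 7 numbers parted by spaces: the opening, from 0 (shut) to 1 (fully open), then the shift along the tool's x, y, z in mm, then the turn, a rotation vector about the tool's x, y, z in degrees. A call has exactly 10 rows; each row shifts and turns the commanded pose from where the row before left it, along the tool's axes as they then stand; what a row does not reach is not made up. A row lasts 1/12 s, in which the tool goes at most 41.7 mm and 7.16 degrees, less where a joint would pass 70% of its speed; a pose out of reach is approached as far as the arm can. A call with a gripper value outside its range is refused whole. The fingers move at their own pace and stop on an object; "grip_force" is the grip in N (left out, the last holds). Time passes only in rows, so rows that do not move let the fingers close, or fill a call up. It gives the time, the measured TCP pose, the force and the opening at its end, in the units of the state.
- sensors.state(): the state, without advancing time (a new reading comes with each control period).
- get_image(name): name is "side" or "top" or "wrist"; returns the picture (400x640x3 uint8, red, green, blue); there is no depth.
- camera_info(name): a dict with "intrinsics" (3x3 intrinsics, pixels), "T" (4x4, takes a point from camera to world coordinates); the wrist camera has in their place "hand_eye" (4x4, takes a point from camera to tool coordinates, whose origin is the TCP and whose axes are the flange's). Camera axes: x right, y down, z forward; pixel columns grow to the right and rows downward; lengths in m; the calibration is good to about 2 mm. A picture is of the moment at which its call begins: read the wrist's pose just before it. camera_info takes no time and is no camera call.
- r.close_job(): hands the job in, once; it reports no verdict.
The state is a dict: "t": time; "joint_pos": joint angles; "joint_vel": joint speeds; "effort": joint torques, N m; "tool_pos": TCP position; "tcp_rot": TCP orientation; "force": force on the tool from outside, world axes, zero at the start; "moment": the same for the moment, N m; "opening": finger opening in m.
Only numpy, scipy, OpenCV 4.12 (cv2) and the standard library are available. Lean on these libraries where they do the work, as an engineer would, in place of code of your own. Each camera call takes 0.05 s, during which the arm holds its last target.

## Task

The fan filter of the microscope's light-source unit is due for a change: press in the blue snap tab in front of the grey louvred filter lid until the lid springs free, then push the lid along its rails, away from the tab, until it has come right off the rails and lies flat and still on the unit's top, clear of the filter opening. Use only the fingertips: slide the lid, do not lift or carry it, and leave everything else where it stands.

Things in the scene. Friction and masses are not known exactly. Their poses are not given: they have to be found in the camera images.
- unit: the microscope's light-source unit: white box 300 mm (its x) by 240 mm (its y), fixed. Origin: centre of its underside; +x is the way the lid slides off, from the tab past the lid. Flat top deck 100 mm above the origin. Blue rims 6 mm tall edge the deck: far rim from x 142 mm, side rims from y +-114 mm. Two grey spring barrels 6 mm tall flank the tab at y +-31 to 43 mm, x -102 to -86 mm
- tab_top (a point): centre of the top face of the blue ribbed snap tab, a pad 34 mm (unit's x) by 36 mm (unit's y), at unit x -107 mm, y 0. The top stands 10 mm above the deck at rest and moves with the tab
- tab (a joint): how far the tab is pressed straight down, m: 0 at rest, 0.007 at its stop; springs back; needs up to 6 N. Its nose (unit x -74 to -69 mm, up to 5 mm above the deck) stands in the lid's slot and locks it. With the tab 5 mm down the lid is free and two sprung pins shove it about 14 mm along unit +x; the tab, let go, then rises behind the lid and does not catch it again
- lid: the grey louvred filter lid, loose, about 70 g. Flange 80 mm (its x) by 90 mm (its y), 4 mm thick; on it a dome 74 mm wide, its upright front face (towards the tab) at lid x -24 mm, rear at +38 mm, top 18 mm up. Origin: centre of the underside, which slides on the deck; axes as the unit's. Seated: unit x -40 mm, y 0. Clear of the rails when 80 mm further along; meets the far rim at 142 mm
- opening (a point): centre of the rectangular filter opening in the deck under the lid, at deck height: 54 mm (unit's x) by 60 mm (unit's y), yellow pleated filter inside
- rail_end (a point): centre line point at deck height where the two grey rails end (unit x 0). The rails run from there 82 mm back towards the tab, are 9 mm tall, 102 mm apart over their outer faces, and their lips overlap the lid's side flanges; beyond the point the deck is bare and flat up to the far rim
- oil: small amber immersion-oil bottle with a black cap, 28 mm across, 58 mm tall, standing on the unit's deck left of the rails (unit's +y side); a bystander. Origin at the centre of its underside
- coverslips: flat box of cover slips with a green top, 52 x 36 x 22 mm, lying on the unit's deck right of the rails (unit's -y side); a bystander. Origin at the centre of its underside
- slidebox: blue slide box with a white lid, 100 x 84 x 36 mm, on the bench; a bystander. Origin at the centre of its underside
- newfilter: spare filter in a cardboard frame with white pleats, 58 x 66 x 14 mm, lying on the bench; a bystander. Origin at the centre of its underside
- beaker: glass beaker, 68 mm across, 85 mm tall, on the bench; a bystander. Origin at the centre of its underside
- pot_a: white sample pot with a blue cap, 38 mm across, 62 mm tall, standing in the blue tray; a bystander. Origin at the centre of its underside
- pot_b: second white sample pot with a blue cap, same size, in the same tray; a bystander. Origin at the centre of its underside

How it is judged:
By the outcome, as a careful person would: the job done as asked, in the order asked, and still so for the second after the job is handed in, with the robot touching nothing.
It also fails if it takes over 35 s, if anything falls off the work surface, if the arm or the gripper's body presses on something with over 40 N, if the wrist force passes 120 N, or if a joint passes its speed limit or range.

## Working session

There is one attempt and no reset: what is moved stays moved. The work goes in short steps, Python scripts to look and compute and a tool call to move; the robot and the scene stay as the last step left them, time stands still between calls to the robot, and variables do not carry over. Pictures are saved under pics/ and viewed, and the job is handed in when it is done.

Besides the shell and the picture viewer there is one more tool, called by a JSON object that holds its "op" and its "data". servo_tool: Moves the arm, as the interface text tells. Its arguments: {"type":"object","properties":{"plan":{"type":"string"},"grip_force":{"type":"number"}},"required":["plan"]}

```bash
mkdir -p pics; ls; python3 - <<'E'
from rig import sensors,get_image,camera_info,r
import cv2
print(sensors.state())
for n in ["side","top","wrist"]:
    im=get_image(n); cv2.imwrite(f"pics/{n}0.png",im[:,:,::-1]); print(n,camera_info(n))
E
```

```text
pics
{'t': 0.0, 'joint_pos': array([-69.03475079,  18.44009629,  -4.01586155,  83.17631009,
         1.29427973,  78.5414708 ,  -3.26039235]), 'joint_vel': array([-0.03570315,  0.06010231,  0.08988467, -0.06467541,  0.05590419,
        0.10096034,  0.10559758]), 'effort': array([-5.34112987e-04, -4.93571627e+01, -3.82565930e-01, -3.14336085e+01,
        1.28727959e-02,  1.10084921e-02,  2.38732997e-05]), 'tool_pos': array([0.22383921, 0.60965224, 0.23019947]), 'tcp_rot': array([[-9.38759799e-01,  3.44571743e-01, -5.94788520e-04],
       [ 3.44572245e-01,  9.38757928e-01, -1.87640307e-03],
       [-8.81930364e-05, -1.96643938e-03, -9.99998063e-01]]), 'force': array([-0.71281472,  0.45623526,  1.31332188]), 'moment': array([-0.0459884 , -0.02360107,  0.07046925]), 'opening': 0.08534881249626775}
side {'intrinsics': array([[436.85510082,   0.        , 321.74426907],
       [  0.        , 436.85510082, 197.46580204],
       [  0.        ,   0.        ,   1.        ]]), 'T': array([[ 0.99328255, -0.07634964,  0.08695113,  0.42583929],
       [-0.11568448, -0.63819596,  0.76113272, -0.9384
[... 385 characters left out ...]
04349, -0.0264099 , -0.03485146,  0.00766781],
       [ 0.038461  , -0.15150099, -0.98770856,  1.10568469],
       [ 0.        ,  0.        ,  0.        ,  1.        ]])}
wrist {'intrinsics': array([[360.46335787,   0.        , 321.55925999],
       [  0.        , 360.46335787, 204.19542001],
       [  0.        ,   0.        ,   1.        ]]), 'hand_eye': array([[ 5.17427841e-05, -9.65154905e-01, -2.61679205e-01,
         6.56736720e-02],
       [ 9.99999942e-01, -3.81444342e-05,  3.38422263e-04,
         1.07608041e-03],
       [-3.36611512e-04, -2.61679208e-01,  9.65154847e-01,
        -1.43131017e-01],
       [ 0.00000000e+00,  0.00000000e+00,  0.00000000e+00,
         1.00000000e+00]])}
```

View pics/top0.png

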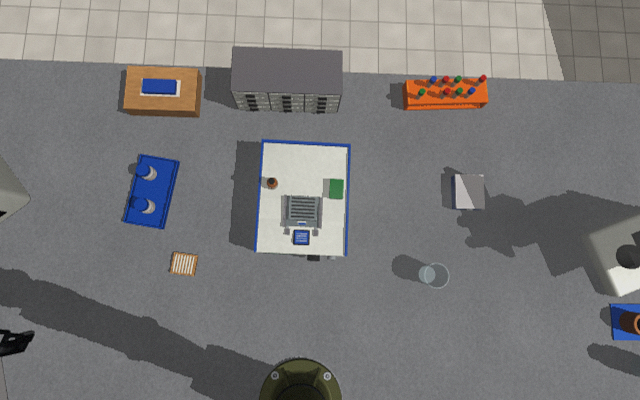

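View pics/side0.png

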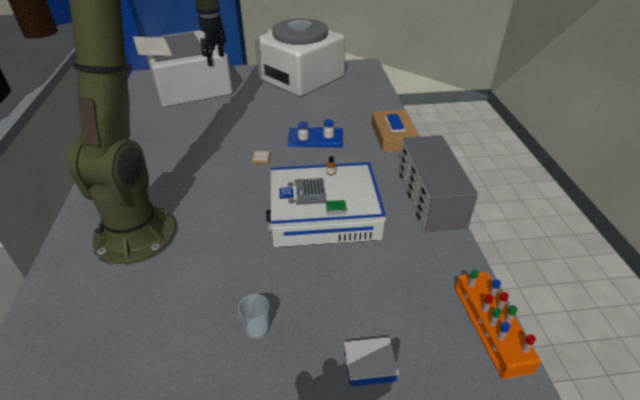

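View pics/wrist0.png

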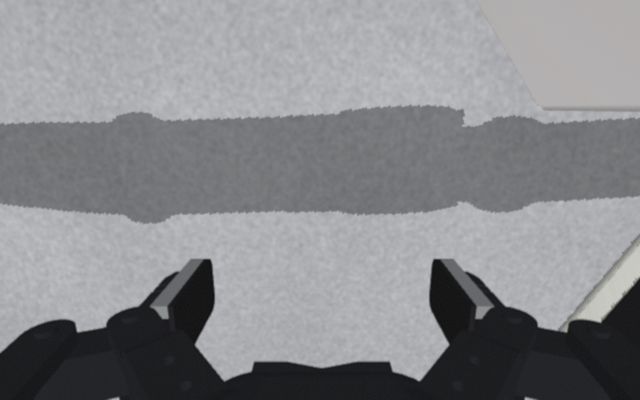

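The top view shows the unit at cols 257-350, rows 140-257, with the tab at about (301,237), the lid at (301,210), the oil at (271,183) and the coverslips at (336,188). The side view agrees: tab at (287,192), lid at (311,190).

```bash
cat > h.py <<'E'
import numpy as np,cv2
from rig import camera_info
def ray(n,px,T=None):
    c=camera_info(n);K=c["intrinsics"]
    if T is None:T=c["T"]
    d=T[:3,:3]@np.linalg.inv(K)@np.array([px[0],px[1],1.]);return T[:3,3],d
def onz(n,px,z,T=None):
    o,d=ray(n,px,T);return o+d*(z-o[2])/d[2]
def tri(a,b):
    (o1,d1),(o2,d2)=a,b
    s=np.linalg.lstsq(np.stack([d1,-d2],1),o2-o1,rcond=None)[0]
    p,q=o1+s[0]*d1,o2+s[1]*d2
    return (p+q)/2,np.linalg.norm(p-q)
def wristT(st):
    T=np.eye(4);T[:3,:3]=st["tcp_rot"];T[:3,3]=st["tool_pos"]
    return T@camera_info("wrist")["hand_eye"]
E
python3 - <<'E'
from h import *
res={}
for n,(x0,y0,x1,y1) in {"top":(245,130,360,265),"side":(260,155,395,250)}.items():
    im=cv2.imread(f"pics/{n}0.png"); c=im[y0:y1,x0:x1]
    s=4 if n=="top" else 5
    cv2.imwrite(f"pics/{n}0c.png",cv2.resize(c,None,fx=s,fy=s,interpolation=cv2.INTER_CUBIC))
    hsv=cv2.cvtColor(im,cv2.COLOR_BGR2HSV)
    m=cv2.inRange(hsv,(100,110,50),(125,255,255)); z=np.zeros_like(m);z[y0:y1,x0:x1]=m[y0:y1,x0:x1]
    k,l,st,ce=cv2.connectedComponentsWithStats(z)
    for i in range(1,k):
        if st[i,4]>15: print(n,st[i],ce[i].round(2), onz(n,ce[i],.11).round(4)); res.setdefault(n,[]).append(ce[i])
    g=cv2.inRange(hsv,(45,80,40),(85,255,255)); z[:]=0; z[y0:y1,x0:x1]=g[y0:y1,x0:x1]
    M=cv2.moments(z,True); p=(M['m10']/M['m00'],M['m01']/M['m00']); print("green",p,onz(n,p,.122))
E
```

```text
top [254 139  97 117 761] [304.34 179.45] [0.583  0.0052 0.11  ]
top [294 230  15  15 137] [300.48 236.92] [0.4321 0.0112 0.11  ]
green (335.8964143426295, 188.44621513944224) [ 0.55901723 -0.07732196  0.122     ]
side [270 162 116  61 446] [347.23 200.03] [ 0.5964 -0.0519  0.11  ]
side [271 165  55   5 120] [297.58 166.67] [0.4744 0.1171 0.11  ]
side [280 187  13  11 115] [285.79 192.44] [4.332e-01 3.000e-04 1.100e-01]
side [284 227  89   8 244] [327.82 230.55] [ 0.5295 -0.1625  0.11  ]
green (335.38418079096044, 205.2316384180791) [ 0.55953298 -0.08293082  0.122     ]
```

View pics/top0c.png

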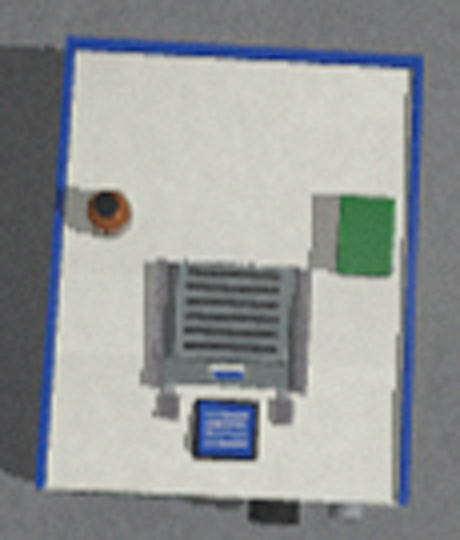

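View pics/side0c.png

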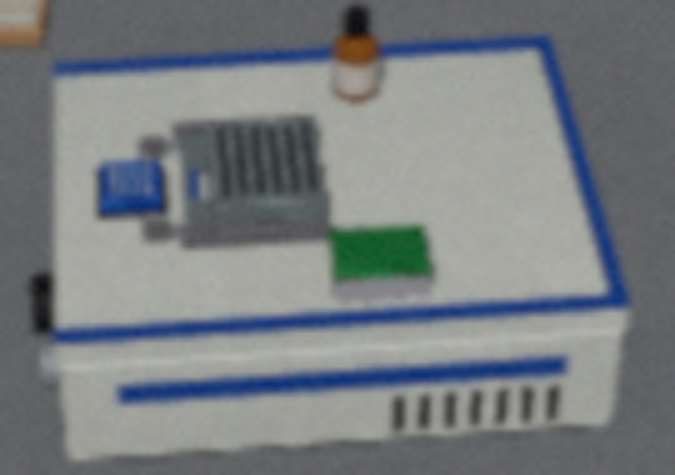

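```bash
python3 - <<'E'
from h import *
o=np.array([245,130]);cs={k:np.array(v)/4+o-.4 for k,v in dict(FL=(69,37),FR=(424,56),NL=(37,490),NR=(408,505),tab=(225,430)).items()}
so=np.array([260,155]);ss={k:np.array(v)/5+so-.4 for k,v in dict(FL=(551,38),FR=(628,302),NL=(54,69),NR=(54,337),tab=(132,186)).items()}
P={}
for k in cs:
    t,e=tri(ray("top",cs[k]),ray("side",ss[k])); P[k]=t
    print(k,t.round(4),round(e,4),onz("top",cs[k],.106).round(4),onz("side",ss[k],.106).round(4))
Q={k:onz("top",cs[k],.106)[:2] for k in cs}
for a,b in [("FL","FR"),("NL","NR"),("FL","NL"),("FR","NR")]:
    d=Q[a]-Q[b];print(a,b,np.linalg.norm(d),np.degrees(np.arctan2(d[1],d[0])))
c=sum(Q[k] for k in("FL","FR","NL","NR"))/4;print("centre",c, np.linalg.norm(Q["tab"]-c), np.degrees(np.arctan2(*(c-Q["tab"])[::-1])))
E
```

```text
FL [0.693  0.1217 0.1041] 0.0022 [0.6912 0.1215 0.106 ] [0.6935 0.1195 0.106 ]
FR [ 0.6865 -0.117   0.1044] 0.0003 [ 0.6858 -0.1168  0.106 ] [ 0.6861 -0.1187  0.106 ]
NL [0.3922 0.1298 0.1014] 0.0026 [0.3909 0.1292 0.106 ] [0.3937 0.1235 0.106 ]
NR [ 0.387  -0.1087  0.1049] 0.0011 [ 0.3864 -0.1086  0.106 ] [ 0.3876 -0.1099  0.106 ]
tab [0.433  0.0103 0.104 ] 0.002 [0.4318 0.0103 0.106 ] [0.4339 0.0079 0.106 ]
FL FR 0.2383396471868012 88.70737150614717
NL NR 0.23786198166907677 88.92740306937938
FL NL 0.3004301821205198 -1.4677546941605282
FR NR 0.2995185866778933 -1.559997936406357
centre [0.5386028 0.006317 ] 0.10684160229578718 -2.1341940702817386
```

Rim corners give a 238 x 300 mm unit, as it should be. Its centre is about (0.539, 0.0065), its yaw about -1.4°, and the deck is about 0.100. Next I turn the tool to line up with the unit, shut the fingers and approach.

{"op": "servo_tool", "data": {"plan": "0 0 0 0 0 0 -6.3; 0 0 0 0 0 0 -6.3; 0 0 0 0 0 0 -6.2; 0 -21 -30 0 0 0 0; 0 -21 -30 0 0 0 0; 0 -21 -30 0 0 0 0; 0 -21 -30 0 0 0 0; 0 -21 -30 0 0 0 0; 0 -21 -30 0 0 0 0; 0 -21 -30 0 0 0 0", "grip_force": 40}}

```text
t: 0.98
tool_pos: [0.3666, 0.395, 0.2311]
tcp_rot: [[-1.0, 0.024, -0.0], [0.024, 1.0, -0.0], [0.0, -0.0, -1.0]]
force: [0.2, 0.6, 0.1]
opening: 0.0003
```

{"op": "servo_tool", "data": {"plan": "0 -26 -28 0 0 0 0; 0 -26 -30 0 0 0 0; 0 -24 -32 0 0 0 0; 0 0 -40 0 0 0 0; 0 0 -40 4 0 0 0; 0 0 -40 4 0 0 0; 0 0 -40 4 0 0 0; 0 0 -40 4 0 0 0; 0 0 -40 4 0 0 0; 0 0 -36 2 0 0 0"}}

```text
t: 1.82
tool_pos: [0.4324, 0.0265, 0.2088]
tcp_rot: [[-1.0, 0.025, -0.0], [0.025, 1.0, 0.0], [0.0, 0.0, -1.0]]
force: [0.1, -0.6, 0.3]
opening: 0.0
```

{"op": "servo_tool", "data": {"plan": "0 0 0 0 0 0 0; 0 0 -4 0 0 0 0; 0 0 -4 0 0 0 0; 0 0 -4 0 0 0 0; 0 0 -3 0 0 0 0; 0 0 0 0 0 0 0; 0 0 0 0 0 0 0; 0 0 0 0 0 0 0; 0 0 0 0 0 0 0; 0 0 0 0 0 0 0"}}

```text
t: 2.65
tool_pos: [0.433, 0.0144, 0.2093]
tcp_rot: [[-1.0, 0.023, -0.0], [0.023, 1.0, -0.0], [0.0, -0.0, -1.0]]
force: [0.1, 0.2, 1.0]
opening: -0.0002
```

```bash
python3 - <<'E'
from h import *
from rig import sensors,get_image
st=sensors.state();T=wristT(st)
im=get_image("wrist")[:,:,::-1].copy(); cv2.imwrite("pics/w1.png",im); np.save("T1.npy",T)
print(st["tool_pos"],st["force"])
m=cv2.inRange(cv2.cvtColor(im,cv2.COLOR_BGR2HSV),(100,110,50),(125,255,255))
k,l,s,ce=cv2.connectedComponentsWithStats(m)
for i in range(1,k):
    if s[i,4]>150: print(s[i],ce[i].round(1),onz("wrist",ce[i],.11,T).round(4))
E
```

```text
[0.43296881 0.01439252 0.20929495] [0.0936406  0.21465866 0.96496568]
[ 137  142   33  183 2024] [153.3 230. ] [ 0.4496 -0.1046  0.11  ]
[ 460  143   32  176 1927] [475.5 227.2] [0.4528 0.1241 0.11  ]
[ 287  179   54   49 1902] [313.8 201.8] [0.4316 0.01   0.11  ]
```

View pics/w1.png

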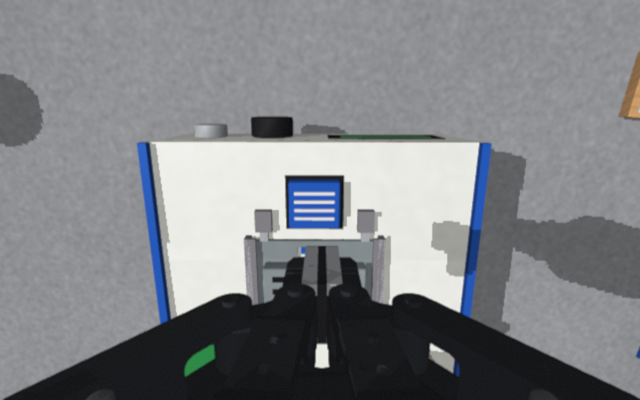

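The wrist view shows the tab at (314,202), which maps to (0.432, 0.010). This agrees with the top view. Descending over it.

{"op": "servo_tool", "data": {"plan": "0 0 -4.5 10 0 0 0; 0 0 0 20 0 0 0; 0 0 0 20 0 0 0; 0 0 0 20 0 0 0; 0 0 0 14 0 0 0; 0 0 0 9 0 0 0; 0 0 0 0 0 0 0; 0 0 0 0 0 0 0; 0 0 0 0 0 0 0; 0 0 0 0 0 0 0"}}

```text
t: 3.53
tool_pos: [0.4337, 0.0097, 0.1173]
tcp_rot: [[-1.0, 0.024, 0.002], [0.024, 1.0, 0.001], [-0.002, 0.001, -1.0]]
force: [0.5, -0.3, -0.8]
opening: -0.0002
```

{"op": "servo_tool", "data": {"plan": "0 0 0 1 0 0 0; 0 0 0 1 0 0 0; 0 0 0 1 0 0 0; 0 0 0 1 0 0 0; 0 0 0 1 0 0 0; 0 0 0 1 0 0 0; 0 0 0 0 0 0 0; 0 0 0 0 0 0 0; 0 0 0 0 0 0 0; 0 0 0 0 0 0 0"}}

```text
t: 4.37
tool_pos: [0.4329, 0.0096, 0.1104]
tcp_rot: [[-1.0, 0.024, 0.0], [0.024, 1.0, 0.0], [-0.0, 0.0, -1.0]]
force: [-0.3, 0.6, -0.3]
opening: -0.0001
```

{"op": "servo_tool", "data": {"plan": "0 0 0 0.7 0 0 0; 0 0 0 0.7 0 0 0; 0 0 0 0.7 0 0 0; 0 0 0 0.7 0 0 0; 0 0 0 0.7 0 0 0; 0 0 0 0.5 0 0 0; 0 0 0 0 0 0 0; 0 0 0 0 0 0 0; 0 0 0 0 0 0 0; 0 0 0 0 0 0 0"}}

```text
t: 5.2
tool_pos: [0.4329, 0.0096, 0.1063]
tcp_rot: [[-1.0, 0.024, 0.0], [0.024, 1.0, 0.0], [-0.0, 0.0, -1.0]]
force: [-0.2, -0.2, 2.6]
opening: 0.0001
```

{"op": "servo_tool", "data": {"plan": "0 0 0 0.5 0 0 0; 0 0 0 0.5 0 0 0; 0 0 0 0.5 0 0 0; 0 0 0 0.5 0 0 0; 0 0 0 0.4 0 0 0; 0 0 0 0 0 0 0; 0 0 0 0 0 0 0; 0 0 0 0 0 0 0; 0 0 0 0 0 0 0; 0 0 0 0 0 0 0"}}

```text
t: 6.03
tool_pos: [0.4329, 0.0096, 0.104]
tcp_rot: [[-1.0, 0.024, 0.0], [0.024, 1.0, 0.0], [-0.0, 0.0, -1.0]]
force: [-1.5, 0.2, 3.0]
opening: 0.0001
```

```bash
python3 - <<'E'
from h import *
from rig import sensors,get_image
im=get_image("side")[:,:,::-1]; cv2.imwrite("pics/s2.png",cv2.resize(np.hstack([cv2.imread("pics/side0.png")[150:250,260:395],im[150:250,260:395]]),None,fx=2.9,fy=2.9,interpolation=cv2.INTER_CUBIC))
cv2.imwrite("pics/w2.png",get_image("wrist")[:,:,::-1])
print(sensors.state()["force"])
E
```

```text
[-0.38304646  0.16791393  3.48604218]
```

View pics/s2.png

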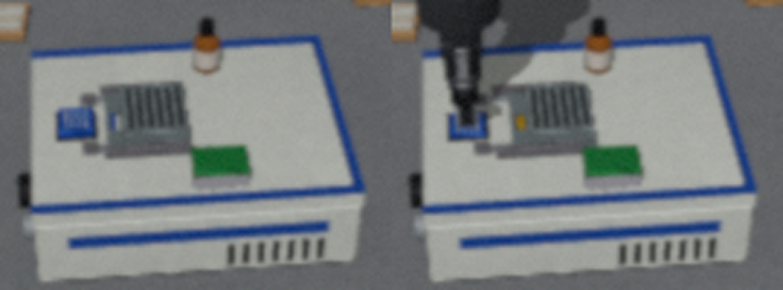

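View pics/w2.png

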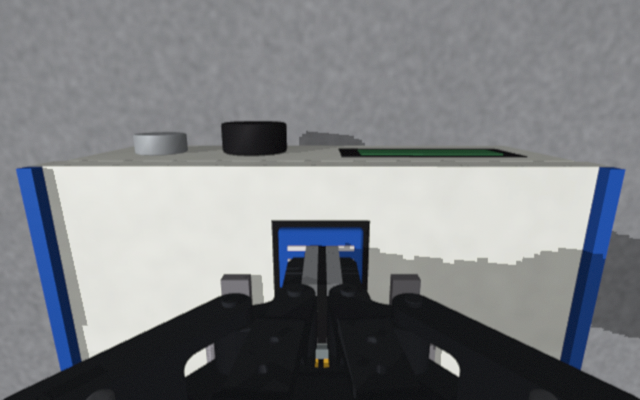

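The side view shows yellow filter in the slot and the lid shifted away from the tab, so it has popped free. Next I lift off, part the fingers a little for two-point contact, and come down behind the dome face.

{"op": "servo_tool", "data": {"plan": "0 0 0 -3 0 0 0; 0 0 0 -10 0 0 0; 0 0 0 -15 0 0 0; 0.35 0 0 -5 0 0 0; 0.35 -12 0 0 0 0 0; 0.35 -15 0 0 0 0 0; 0.35 -11 -0.5 0 0 0 0; 0.35 0 0 0 0 0 0; 0.35 0 0 0 0 0 0; 0.35 0 0 0 0 0 0"}}

```text
t: 6.97
tool_pos: [0.47, 0.0081, 0.1367]
tcp_rot: [[-1.0, 0.024, -0.001], [0.024, 1.0, -0.0], [0.001, -0.0, -1.0]]
force: [-1.0, -0.4, 0.1]
opening: 0.0298
```

```bash
python3 - <<'E'
from h import *
from rig import sensors,get_image
st=sensors.state();T=wristT(st);print(st["tool_pos"],st["opening"],st["force"])
im=get_image("wrist")[:,:,::-1];cv2.imwrite("pics/w3.png",im)
im=get_image("top")[:,:,::-1]; cv2.imwrite("pics/t3.png",cv2.resize(im[130:265,245:360],None,fx=4,fy=4,interpolation=cv2.INTER_CUBIC))
im=get_image("side")[:,:,::-1]; cv2.imwrite("pics/s3.png",cv2.resize(im[150:250,260:395],None,fx=5,fy=5,interpolation=cv2.INTER_CUBIC))
E
```

```text
[0.47003714 0.00814587 0.13668176] 0.029825089571452405 [-0.95769593 -0.44306411  0.11097847]
```

View pics/w3.png

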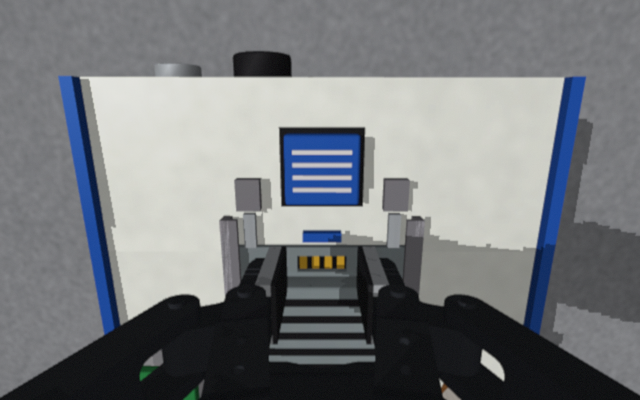

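View pics/t3.png

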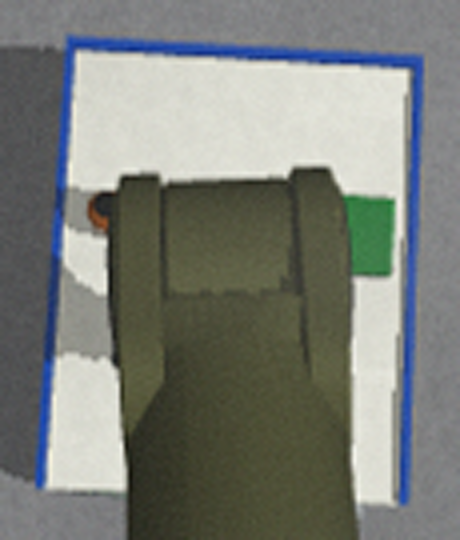

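View pics/s3.png

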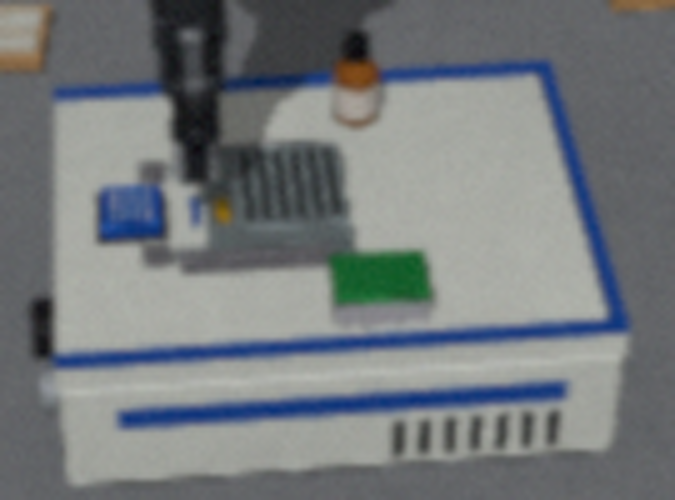

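```bash
python3 - <<'E'
from h import *
from rig import sensors
T=wristT(sensors.state())
im=cv2.imread("pics/w3.png");print(im[235:310,290].mean(1).astype(int))
cv2.imwrite("pics/w3c.png",cv2.resize(im[220:380,200:440],None,fx=3.2,fy=3.2,interpolation=cv2.INTER_CUBIC))
for r,z in[(247,.104),(276,.104),(286,.104),(276,.118),(286,.118),(291,.118)]:
    p=onz("wrist",(322,r),z,T); print(r,z,p.round(4),"unit x",round((p[0]-.5388)*1000,1))
E
```

```text
[206 206 205 206 205 205 205 205 192 151  88  70  91 111 115 115 115 115
 114 114 115 114 114 113 115 115 115 114 115 115 113 115 114 115 115 114
 116 117 119 118 111  91  69  65  65  67  67  67  69  69  71  77  92 109
 118 121 121 121 121 121 121 120 119 104  68  30  22  23  26  20  34  67
 101 118 118]
247 0.104 [0.4758 0.0093 0.104 ] unit x -63.0
276 0.104 [0.4924 0.0089 0.104 ] unit x -46.4
286 0.104 [0.4983 0.0088 0.104 ] unit x -40.5
276 0.118 [0.4854 0.0091 0.118 ] unit x -53.4
286 0.118 [0.4909 0.009  0.118 ] unit x -47.9
291 0.118 [0.4936 0.0089 0.118 ] unit x -45.2
```

View pics/w3c.png

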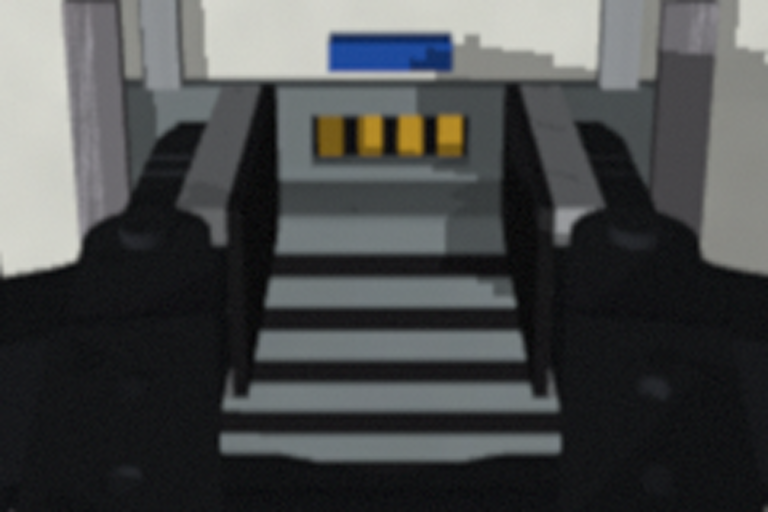

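The dome's front face shows at rows 276-287, which puts it at unit x about -47 mm (world x 0.492). The flange edge at -63 agrees with the 14 mm pop. Descending behind it.

{"op": "servo_tool", "data": {"plan": "0.35 0 0 8 0 0 0; 0.35 0 0 8 0 0 0; 0.35 0 0 7 0 0 0; 0.35 0 0 4 0 0 0; 0.35 0 0 1.5 0 0 0; 0.35 0 0 0 0 0 0; 0.35 0 0 0 0 0 0; 0.35 0 0 0 0 0 0; 0.35 0 0 0 0 0 0; 0.35 0 0 0 0 0 0"}}

```text
t: 7.95
tool_pos: [0.4711, 0.0082, 0.1087]
tcp_rot: [[-1.0, 0.024, 0.001], [0.024, 1.0, 0.0], [-0.001, 0.0, -1.0]]
force: [0.7, 0.3, 0.3]
opening: 0.0301
```

{"op": "servo_tool", "data": {"plan": "0.35 -2 0 0 0 0 0; 0.35 -2 0 0 0 0 0; 0.35 -2 0 0 0 0 0; 0.35 -2 0 0 0 0 0; 0.35 -2 0 0 0 0 0; 0.35 -2 0 0 0 0 0; 0.35 -2 0 0 0 0 0; 0.35 -2 0 0 0 0 0; 0.35 -2 0 0 0 0 0; 0.35 -2 0 0 0 0 0"}}

```text
t: 8.78
tool_pos: [0.491, 0.0077, 0.1084]
tcp_rot: [[-1.0, 0.024, 0.0], [0.024, 1.0, 0.0], [-0.0, 0.0, -1.0]]
force: [-0.3, -0.2, 0.3]
opening: 0.0297
```

```bash
python3 - <<'E'
from h import *
from rig import sensors,get_image
im=get_image("wrist")[:,:,::-1];a=im[100:380,120:520]
im=get_image("side")[:,:,::-1];b=cv2.resize(im[150:243,265:395],(391,280),interpolation=cv2.INTER_CUBIC)
cv2.imwrite("pics/m4.png",np.hstack([a,b]))
E
```

```text
(no output)
```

View pics/m4.png

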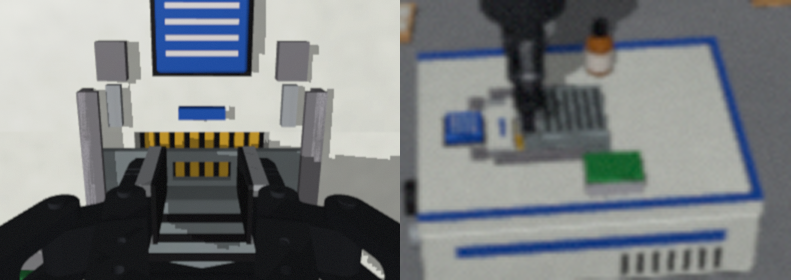

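The lid is moving: the filter opening now shows behind it and the fingers are in front of the dome. I push on.

{"op": "servo_tool", "data": {"plan": "0.35 -3 0 0 0 0 0; 0.35 -5 0 0 0 0 0; 0.35 -5 0 0 0 0 0; 0.35 -5 0 0 0 0 0; 0.35 -5 0 0 0 0 0; 0.35 -5 0 0 0 0 0; 0.35 -5 0 0 0 0 0; 0.35 -5 0 0 0 0 0; 0.35 -4 0 0 0 0 0; 0.35 -3 0 0 0 0 0"}}

```text
t: 9.72
tool_pos: [0.5364, 0.0066, 0.1084]
tcp_rot: [[-1.0, 0.024, 0.0], [0.024, 1.0, -0.0], [-0.0, -0.0, -1.0]]
force: [-1.2, 0.0, 0.0]
opening: 0.0299
```

{"op": "servo_tool", "data": {"plan": "0.35 -3 0 0 0 0 0; 0.35 -5 0 0 0 0 0; 0.35 -5 0 0 0 0 0; 0.35 -5 0 0 0 0 0; 0.35 -5 0 0 0 0 0; 0.35 -5 0 0 0 0 0; 0.35 -5 0 0 0 0 0; 0.35 -4 0 0 0 0 0; 0.35 -2 0 0 0 0 0; 0.35 -1 0 0 0 0 0"}}

```text
t: 10.55
tool_pos: [0.5761, 0.0057, 0.1084]
tcp_rot: [[-1.0, 0.024, -0.0], [0.024, 1.0, -0.0], [0.0, -0.0, -1.0]]
force: [-0.4, -0.7, 0.2]
opening: 0.0297
```

```bash
python3 - <<'E'
from h import *
from rig import sensors,get_image
st=sensors.state();T=wristT(st);np.save("T5.npy",T);print(st["tool_pos"])
im=get_image("wrist")[:,:,::-1];a=im[100:380,120:520];cv2.imwrite("pics/w5.png",im)
im=get_image("side")[:,:,::-1];b=cv2.resize(im[150:243,265:395],(391,280),interpolation=cv2.INTER_CUBIC)
cv2.imwrite("pics/m5.png",np.hstack([a,b]))
E
```

```text
[0.57611654 0.0056763  0.10839902]
```

View pics/m5.png

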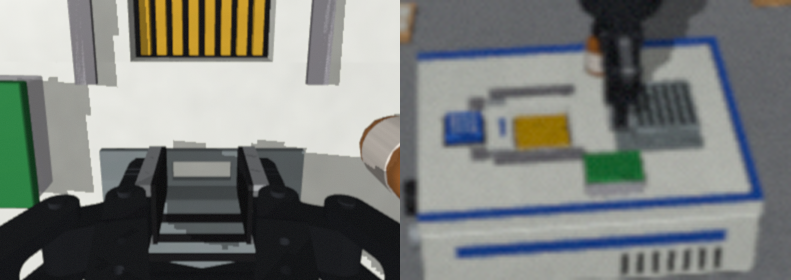

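The lid is past the rail ends and clear of the opening. I back off and rise.

{"op": "servo_tool", "data": {"plan": "0.35 2 0 0 0 0 0; 0.35 5 0 0 0 0 0; 0.35 5 0 0 0 0 0; 0.35 0 0 -8 0 0 0; 0.35 0 0 -15 0 0 0; 0.35 0 0 -20 0 0 0; 0.35 0 0 -25 0 0 0; 0.35 0 0 -25 0 0 0; 0.35 10 0 -15 0 0 0; 0.35 20 0 0 0 0 0"}}

```text
t: 11.48
tool_pos: [0.537, 0.0065, 0.2211]
tcp_rot: [[-1.0, 0.024, 0.009], [0.024, 1.0, 0.001], [-0.009, 0.001, -1.0]]
force: [-0.4, -0.4, 0.4]
opening: 0.0302
```

{"op": "servo_tool", "data": {"plan": "0.35 20 10 0 0 0 0; 0.35 15 40 0 0 0 0; 0.35 0 40 0 0 0 0; 0.35 0 40 0 0 0 0; 0.35 0 40 0 0 0 0; 0.35 0 40 0 0 0 0; 0.35 0 40 0 0 0 0; 0.35 0 30 0 0 0 0; 0.35 0 10 0 0 0 0; 0.35 0 0 0 0 0 0"}}

```text
t: 12.32
tool_pos: [0.5048, 0.3001, 0.2166]
tcp_rot: [[-1.0, 0.018, -0.0], [0.018, 1.0, 0.001], [0.0, 0.001, -1.0]]
force: [0.8, -0.7, -0.3]
opening: 0.0298
```

```bash
python3 - <<'E'
from h import *
from rig import sensors,get_image
st=sensors.state();print(st["t"],st["tool_pos"],st["force"])
im=get_image("top")[:,:,::-1];cv2.imwrite("pics/top6.png",im)
a=cv2.resize(im[130:265,245:360],None,fx=3.5,fy=3.5,interpolation=cv2.INTER_CUBIC)
im=get_image("side")[:,:,::-1];cv2.imwrite("pics/side6.png",im);b=cv2.resize(im[150:243,270:390],(390,302),interpolation=cv2.INTER_CUBIC)
b=cv2.copyMakeBorder(b,0,a.shape[0]-302,0,0,cv2.BORDER_CONSTANT)
cv2.imwrite("pics/m6.png",np.hstack([a,b]))
for n in("top","side"):
    for f in(0,6):
        im=cv2.imread(f"pics/{n}{f}.png");h=cv2.cvtColor(im,cv2.COLOR_BGR2HSV)
        for nm,lo,hi in(("green",(45,80,40),(85,255,255)),("amber",(3,100,60),(17,255,255))):
            m=cv2.inRange(h,lo,hi);z=np.zeros_like(m);s=np.s_[140:260,255:352] if n=="top" else np.s_[150:230,270:390];z[s]=m[s]
            M=cv2.moments(z,True)
            if M['m00']:print(n,f,nm,M['m00'],round(M['m10']/M['m00'],1),round(M['m01']/M['m00'],1))
E
```

```text
12.3167 [0.50477609 0.30008597 0.21657578] [ 0.78032616 -0.6825883  -0.31052146]
top 0 green 251.0 335.9 188.4
top 0 amber 52.0 272.1 183.3
top 6 green 251.0 335.9 188.5
top 6 amber 60.0 275.4 186.9
side 0 green 177.0 335.4 205.2
side 0 amber 57.0 345.2 160.6
side 6 green 186.0 335.6 205.0
side 6 amber 58.0 344.9 160.8
```

View pics/m6.png

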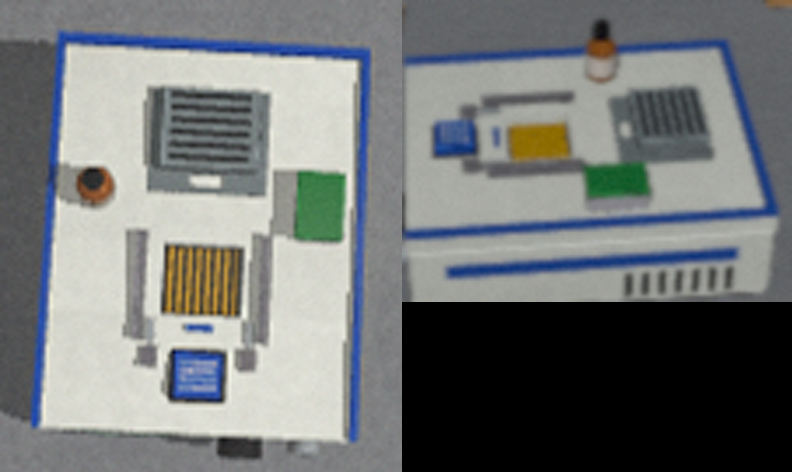

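```bash
python3 - <<'E'
from h import *
from rig import sensors,r
for nm,p in dict(rear=(206,192),front=(209,88),railend=(200,232)).items():
    q=onz("top",np.array(p)/3.5+[245,130]-.4,.104);print(nm,q.round(4),"unit x mm",round((q[0]-.5388)*1e3))
im=cv2.imread("pics/top6.png");i0=cv2.imread("pics/top0.png")
m=cv2.inRange(cv2.cvtColor(im,cv2.COLOR_BGR2HSV),(3,100,60),(17,255,255))[170:195,262:285];M=cv2.moments(m,True);print("oil",M['m10']/M['m00']+262,M['m01']/M['m00']+170)
print(abs(sensors.state()["joint_vel"]).max())
r.close_job()
E
```

```text
rear [0.5707 0.0071 0.104 ] unit x mm 32
front [0.6516 0.007  0.104 ] unit x mm 113
railend [0.54   0.0109 0.104 ] unit x mm 1
oil 271.96153846153845 183.19230769230768
1.5758286028392698
the job is handed in; nothing more can be done
```

The lid is off its rails and lies flat on the unit's top, clear of the filter opening. I pressed the snap tab with shut fingertips, with at most about 3.5 N read at rest, until the lid sprang free. I then pushed the lid by the front of its dome, backed off and handed the job in at about 12.5 s.

- **Lid position:** its flange runs from unit x 32 to 113 mm in the top view. The rails end at about 1 mm, so it is clear of them by about 30 mm and does not reach the far rim.
- **Lid attitude:** it looks square and flat in both the top and side pictures. I took only one set of pictures after letting go, so I did not check over time that it stays still.
- **Bystanders on the deck:** the oil bottle and coverslip box are within 0.3 pixel of where they started. One wider amber reading seemed to show the bottle moved 3–4 pixels. The mask had caught the uncovered yellow filter, and the same measurement limited to the bottle showed no shift.
- **Bystanders on the bench:** I did not measure these again. The tool passed well above them.
- **Arm at the end:** it was in the air, touching nothing, with a force reading of about 1 N (noise).

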